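# Line up the spare gears by size

### The job

Line the four loose steel gears up by size on the row of rubber pads on the wooden board: the largest on the pad next to the small green bin on the board, then each next smaller one on the next pad, so that the smallest stands farthest from the bin. Set each gear flat, hub up, centred on its pad, and let go of it. Leave the oil bottle standing where it is.

Things in the scene. Friction and masses are not known exactly. Their poses are not given: they have to be found in the camera images.
- gear_a: the smallest of four steel gears: a toothed disc 46 mm across, 14 mm thick, lying flat on the table, with a coaxial plain round hub 30 mm across on top (the same on all four), its top 48 mm above the underside. About 0.28 kg (+-20 %). Origin: centre of the underside; z up. Grip it by the hub. It belongs on the pad farthest from the bin.
- gear_b: the second smallest of four steel gears: a toothed disc 60 mm across, 14 mm thick, lying flat on the table, with a coaxial plain round hub 30 mm across on top (the same on all four), its top 48 mm above the underside. About 0.42 kg (+-20 %). Origin: centre of the underside; z up. Grip it by the hub. It belongs on the third pad from the bin.
- gear_c: the second largest of four steel gears: a toothed disc 74 mm across, 14 mm thick, lying flat on the table, with a coaxial plain round hub 30 mm across on top (the same on all four), its top 48 mm above the underside. About 0.58 kg (+-20 %). Origin: centre of the underside; z up. Grip it by the hub. It belongs on the second pad from the bin.
- gear_d: the largest of four steel gears: a toothed disc 88 mm across, 14 mm thick, lying flat on the table, with a coaxial plain round hub 30 mm across on top (the same on all four), its top 48 mm above the underside. About 0.78 kg (+-20 %). Origin: centre of the underside; z up. Grip it by the hub. It belongs on the pad next to the bin.
- pad_1: one of four identical black round rubber pads, 60 mm across, 4 mm thick, fixed in a straight row 100 mm apart on a light wooden board (90 x 630 mm, 8 mm thick) in the far part of the work area. Origin: centre of the underside, 8 mm above the table; its top is 4 mm higher. The pads' names do not follow the row: go by distance to the bin.
- pad_2: one of four identical black round rubber pads, 60 mm across, 4 mm thick, fixed in a straight row 100 mm apart on a light wooden board (90 x 630 mm, 8 mm thick) in the far part of the work area. Origin: centre of the underside, 8 mm above the table; its top is 4 mm higher. The pads' names do not follow the row: go by distance to the bin.
- pad_3: one of four identical black round rubber pads, 60 mm across, 4 mm thick, fixed in a straight row 100 mm apart on a light wooden board (90 x 630 mm, 8 mm thick) in the far part of the work area. Origin: centre of the underside, 8 mm above the table; its top is 4 mm higher. The pads' names do not follow the row: go by distance to the bin.
- pad_4: one of four identical black round rubber pads, 60 mm across, 4 mm thick, fixed in a straight row 100 mm apart on a light wooden board (90 x 630 mm, 8 mm thick) in the far part of the work area. Origin: centre of the underside, 8 mm above the table; its top is 4 mm higher. The pads' names do not follow the row: go by distance to the bin.
- bin: small open green bin (90 x 80 mm, 50 mm high, a few parts in it) fixed on one end of the board, either end, its centre 115 mm from the nearest pad's centre, in line with the pads. The board's other end has a grey upright plate 45 mm high. Larger bins along the far table edge are not meant. Origin: centre of the underside, 8 mm above the table.
- oil_bottle: a small white oil bottle with a black cap, standing among the gears, 36 mm across, 70 mm high; not part of the job and to be left standing where it is. Origin: centre of the underside.

How it is judged:
By the outcome, as a careful person would: the job done as asked, in the order asked, and still so for the second after the job is handed in, with the robot touching nothing.
It also fails if it takes over 88 s, if anything falls off the work surface, if the arm or the gripper's body presses on something with over 40 N, if the wrist force passes 120 N, or if a joint passes its speed limit or range.

### The arm

A 7-joint arm with a two-finger parallel gripper is mounted at the origin on the work surface. World frame = base frame: x ahead of the robot, y to its left, z up, the work surface at z = 0. Lengths are in mm, angles in rad, forces in N, time in s.
With the tool pointing down it reaches from about 400 to 875 mm from the base axis. Payload 4.4 kg.
Tool frame: the origin (TCP) lies at the very end of the fingers, on their centre line; the grasp point (between the pads) lies 19 mm behind it; z points along the fingers, y is the direction in which the jaws open and shut (so a half turn about z gives the same grasp; the last joint's range is limited). The gripper opens to 85 mm and grips with 20 to 120 N. Pads are 22 mm wide; open, the fingers measure 114 mm over their backs; the gripper's body (76 mm by 85 mm) begins 54 mm behind the grasp point. The pads swing forward as they close: fully open they stand 13 mm farther back than shut.
Start: joints at [1.04, 0.628, 0.038, 1.517, -0.027, 0.996, -0.02], TCP at [291.387, -581.043, 231.313] pointing down, gripper open.
Joint ranges: [-3.06, 3.06], [-0.37, 2.12], [-1.25, 1.32], [0.18, 2.47], [-1.1, 4.24], [0.23, 1.98], [-2.94, 2.94]. Speed limits (rad/s): [2.57, 2.57, 3.14, 3.14, 3.14, 3.14, 3.14].

### API

Orientations are given as [roll, pitch, yaw] about the fixed x, y, z axes, in that order (R = Rz(yaw) Ry(pitch) Rx(roll)).
In Python, from cell import read_state, get_image, calibration, finish_job gives the robot as it stands. The module is installed in compiled form; this text tells all that it offers.
- The arm moves only by the tool apply_moves, never from a script. Its argument "increments" is a list of rows, each an object of numbers: "tx", "ty", "tz": the shift along the world's x, y, z in m; "rx", "ry", "rz": the turn, a rotation vector about the world's x, y, z in units of 5 degrees (1.0 is 5 degrees); "claw": the finger opening in m, from 0 to 0.0854. In form: [{"tx": .., "ty": .., "tz": .., "rx": .., "ry": .., "rz": .., "claw": ..}, ...]. A call has 1 to 12 rows; each row is the pose to reach, as a shift and turn from the pose commanded when the call began; what a row does not reach only later rows make up. A row lasts 1/10 s, in which the tool goes at most 50 mm and 8.59 degrees, less where a joint would pass 70% of its speed; a pose out of reach is approached as far as the arm can. A call with a gripper value outside its range is refused whole. The fingers move at their own pace and stop on an object; the grip force is fixed at half the most. Time passes only in rows, so rows that repeat a pose let the fingers close. It gives the time, the measured TCP pose, the force and the opening at its end, in the units of the state.
- read_state(): the state, without advancing time (a new reading comes with each control period).
- get_image(name): name is "side" or "top"; returns the picture (400x640x3 uint8, red, green, blue); there is no depth.
- calibration(name): a dict with "camera_matrix" (3x3 intrinsics, pixels), "distortion" ([k1, k2, p1, p2, k3] as OpenCV has them; the pictures are not rectified), "origin" and "attitude" of the camera in the world. Camera axes: x right, y up, looking along -z (the intrinsics and any distortion apply to the point x, -y, -z); pixel columns grow to the right and rows downward; lengths in mm; the calibration is good to about 2 mm. A picture is of the moment at which its call begins. calibration takes no time and is no camera call.
- finish_job(): hands the job in, once; it reports no verdict.
The state is a dict: "clock": time; "qpos": joint angles; "qd": joint speeds; "tau": joint torques, N m; "eef_pos": TCP position; "tool_rot": TCP orientation; "force": force on the tool from outside, world axes, zero at the start; "torque": the same for the moment, N m; "width": finger opening in mm.
Only numpy, scipy, OpenCV 4.12 (cv2) and the standard library are available. Lean on these libraries where they do the work, as an engineer would, in place of code of your own. Each camera call takes 0.05 s, during which the arm holds its last target. There are 200 camera calls.

## Working session

There is one attempt and no reset: what is moved stays moved. The work goes in short steps, Python scripts to look and compute and a tool call to move; the robot and the scene stay as the last step left them, time stands still between calls to the robot, and variables do not carry over. Pictures are saved under pics/ and viewed, about 12 in all and at most 16, crops included, and the job is handed in when it is done.

Besides the shell and the picture viewer there is one more tool, called as name(argument=value, ...), one argument or row to a line, values as JSON. apply_moves: Moves the arm, as the interface text tells. Its arguments: {"type":"object","properties":{"increments":{"type":"array"}},"required":["increments"]}

```bash
mkdir -p pics
python3 - <<'E'
from cell import *
import cv2
for n in("top","side"):
    cv2.imwrite(f"pics/{n}0.png",get_image(n)[:,:,::-1]); print(n,calibration(n))
print(read_state())
E
```

```text
top {'camera_matrix': array([[472.52964932,   0.        , 329.08179717],
       [  0.        , 472.52964932, 196.46275436],
       [  0.        ,   0.        ,   1.        ]]), 'distortion': array([-0.09406902,  0.        ,  0.        ,  0.        ,  0.        ]), 'origin': array([ 379.75676446,   -1.52021218, 1210.67861128]), 'attitude': array([ 0.15254406,  0.0187297 , -1.5769984 ])}
side {'camera_matrix': array([[381.09242747,   0.        , 318.29292417],
       [  0.        , 381.09242747, 198.32027293],
       [  0.        ,   0.        ,   1.        ]]), 'distortion': array([-0.04757515,  0.        ,  0.        ,  0.        ,  0.        ]), 'origin': array([ 68.43993411, 471.91011119, 595.83405086]), 'attitude': array([ 0.88921444,  0.01407684, -2.35741684])}
{'clock': 0.1, 'qpos': array([ 1.04020155,  0.62925323,  0.03842543,  1.51826648, -0.02702388,
        0.99632047, -0.02000323]), 'qd': array([ 0.00087011, -0.00352702,  0.00181263, -0.00172301,  0.00112082,
       -0.00076089, -0.00012851]), 'tau': array([ 2.55345578e-03, -5.64536119e+01,  1.23028189e+00, -1.93976837e+01,
        1.12872306e-02,  5.35989529e-03, -1.21603881e-05]), 'eef_pos': array([ 291.1450252 , -580.51501755,  230.48144336]), 'tool_rot': array([-3.13986197e+00, -1.37533941e-05,  4.64794215e-01]), 'force': array([-1.10224808,  1.08840074, -0.05773687]), 'torque': array([ 0.02337325, -0.02229025,  0.01767078]), 'width': 85.32024566434717}
```

View pics/top0.png

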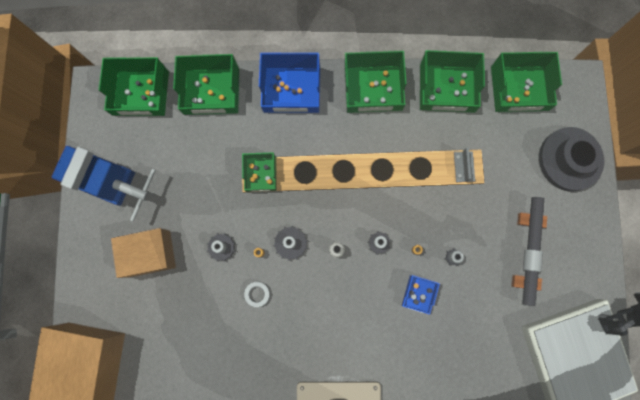

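View pics/side0.png

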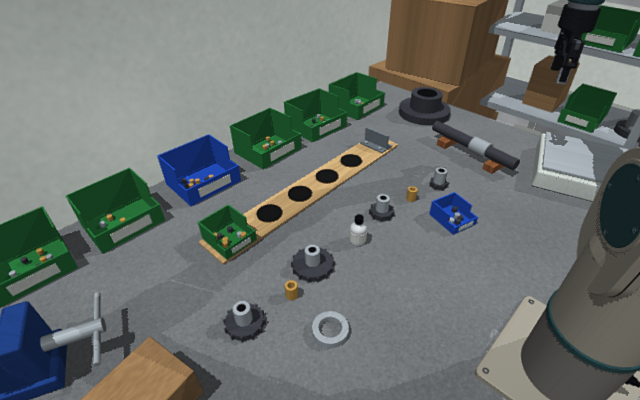

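The top view shows the bin at about (260,172) on the left end of the board, with pads at x≈305, 343, 382 and 420. The gears are near (220,246), (291,242), (380,242) and (457,257), and the bottle is at (337,250). I'll enlarge crops next.

Run:
```python
import cv2,numpy as np
im=cv2.imread("pics/top0.png")
def crop(x0,x1,y0,y1,s):
    c=cv2.resize(im[y0:y1,x0:x1],None,fx=s,fy=s,interpolation=cv2.INTER_CUBIC)
    for x in range(x0 - x0%10+10,x1,10): cv2.line(c,((x-x0)*s,0),((x-x0)*s,8 if x%50 else 18),(0,0,255),1)
    for y in range(y0 - y0%10+10,y1,10): cv2.line(c,(0,(y-y0)*s),(8 if y%50 else 18,(y-y0)*s),(0,0,255),1)
    return c
a=crop(200,330,220,270,6); b=crop(350,480,220,270,6)
cv2.imwrite("pics/c1.png",np.vstack([a,b]))
# pads by darkness
g=im.max(2); 
m=(g<55).astype(np.uint8); m[:150]=0;m[190:]=0;m[:,:285]=0;m[:,440:]=0
n,l,s,c=cv2.connectedComponentsWithStats(m)
for i in range(1,n):
    if s[i,4]>100: print(s[i],c[i])
```

```text
(no output)
```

View pics/c1.png

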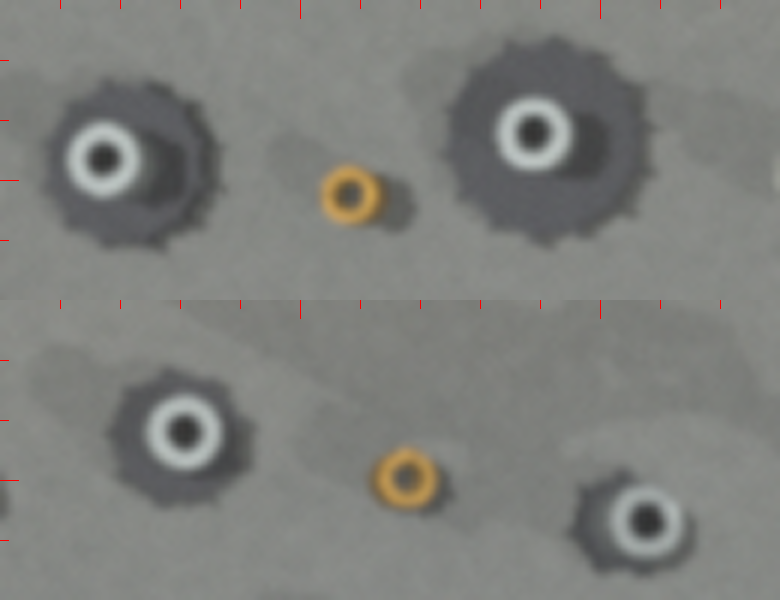

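The rings are clear. The hub tops are at c (216.9,246.1), d (288.6,241.8), b (380.3,241.6) and a (457.4,256.4). Next I'll locate the pads and check everything against the side camera.

```bash
cat > h.py <<'E'
import cv2,numpy as np
from cell import *
from scipy.spatial.transform import Rotation as R
def cam(n):
    c=calibration(n); Rm=R.from_euler('xyz',c['attitude']).as_matrix()
    return c['camera_matrix'],c['distortion'],c['origin'],Rm
def world(n,p,z):
    K,d,o,Rm=cam(n)
    u=cv2.undistortPoints(np.array([[p]],float),K,d)[0,0]
    r=Rm@np.array([u[0],-u[1],-1]); return o+r*(z-o[2])/r[2]
def pix(n,P):
    K,d,o,Rm=cam(n); F=np.diag([1,-1,-1.])
    Rc=F@Rm.T
    return cv2.projectPoints(np.array([P],float),cv2.Rodrigues(Rc)[0],-Rc@o,K,d)[0][0,0]
def tick(im,x0,x1,y0,y1,s):
    c=cv2.resize(im[y0:y1,x0:x1],None,fx=s,fy=s,interpolation=cv2.INTER_CUBIC)
    for x in range(x0-x0%10+10,x1,10): cv2.line(c,((x-x0)*s,0),((x-x0)*s,8 if x%50 else 18),(0,0,255),1)
    for y in range(y0-y0%10+10,y1,10): cv2.line(c,(0,(y-y0)*s),(8 if y%50 else 18,(y-y0)*s),(0,0,255),1)
    return c
def blobs(n,m,lo,hi):
    k,l,s,c=cv2.connectedComponentsWithStats(m.astype(np.uint8))
    return [(c[i],s[i]) for i in range(1,k) if lo<s[i,4]<hi]
E
python3 - <<'E'
from h import *
np.set_printoptions(precision=1,suppress=True)
H={'c':(216.9,246.1),'d':(288.6,241.75),'b':(380.25,241.6),'a':(457.4,256.4)}
D={'c':(134,164),'d':(549,140)}
side=cv2.imread("pics/side0.png")
for k,p in H.items():
    w=world('top',p,48); print(k,w, 'side pred',pix('side',w))
for k,(x,y) in D.items(): print('disc',k,world('top',(200+x/6-.4,220+y/6-.4),14))
im=cv2.imread("pics/top0.png"); g=im.max(2)
print(im[172,300:312:3],im[172,325])
m=np.zeros_like(g); m[155:188,288:440]=g[155:188,288:440]<90
P=[]
for c,s in sorted(blobs('top',m,100,800),key=lambda t:t[0][0]):
    w=world('top',c,12); P.append(w); print('pad',s,c,w,pix('side',w))
print(np.linalg.norm(np.diff(P,axis=0),axis=1))
print('bottle',world('top',(337,250),70))
a=tick(side,210,290,290,345,5); 
cv2.imwrite("pics/c2.png",tick(side,215,455,150,340,3))
E
```

```text
c [436.8 297.8  48. ] side pred [241.8 307.3]
d [446.8 119.5  48. ] side pred [312.5 249.4]
b [ 445.5 -105.7   48. ] side pred [383.5 197.6]
a [ 407.2 -294.4   48. ] side pred [441.7 170.2]
disc c [436.3 293.5  14. ]
disc d [445.7 116.7  14. ]
[[51 57 59]
 [50 55 57]
 [51 56 58]
 [51 56 58]] [113 168 204]
pad [295 162  21  21 358] [304.8 172.1] [628.7  82.3  12. ] [269.8 211.8]
pad [333 161  21  21 358] [343.1 170.8] [631.2 -16.8  12. ] [300.2 192.5]
pad [372 159  21  22 350] [381.6 169.3] [ 634.2 -116.7   12. ] [327.2 175.1]
pad [410 158  21  21 350] [420. 168.] [ 636.7 -216.4   12. ] [351.4 159.6]
[99.2 99.9 99.8]
bottle [424.9   0.5  70. ]
```

View pics/c2.png

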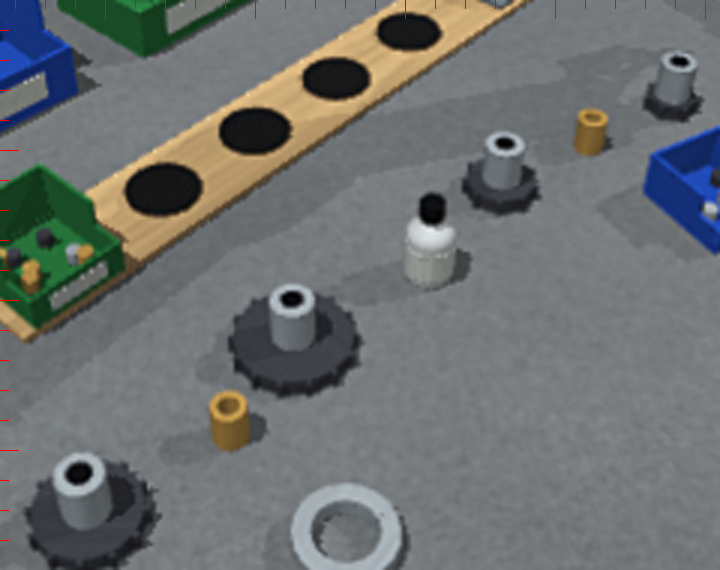

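The side-camera predictions match what I see to about 1 px: hubs at (312,249), (241.5,307), (383,197.5) and (441,170), and pad 1 at (269.5,213). Pad spacing measures 99–100 mm. I'll place the largest gear first, keeping the jaws along x (yaw 90°). The first move swings the arm towards gear d at height.

apply_moves(
  increments=[
    {"tx": 0.02, "ty": 0.03, "tz": 0, "rz": 1.2, "claw": 0.07},
    {"tx": 0.04, "ty": 0.065, "tz": 0, "rz": 2.4, "claw": 0.07},
    {"tx": 0.06, "ty": 0.105, "tz": 0, "rz": 3.6, "claw": 0.07},
    {"tx": 0.08, "ty": 0.145, "tz": 0, "rz": 4.8, "claw": 0.07},
    {"tx": 0.1, "ty": 0.185, "tz": 0, "rz": 6, "claw": 0.07},
    {"tx": 0.12, "ty": 0.225, "tz": 0, "rz": 7.2, "claw": 0.07},
    {"tx": 0.14, "ty": 0.265, "tz": 0, "rz": 8.4, "claw": 0.07},
    {"tx": 0.15, "ty": 0.305, "tz": 0, "rz": 9.6, "claw": 0.07},
    {"tx": 0.155, "ty": 0.345, "tz": 0, "rz": 10.8, "claw": 0.07},
    {"tx": 0.155, "ty": 0.385, "tz": 0, "rz": 12, "claw": 0.07},
    {"tx": 0.155, "ty": 0.425, "tz": 0, "rz": 12.67, "claw": 0.07},
    {"tx": 0.155, "ty": 0.465, "tz": 0, "rz": 12.67, "claw": 0.07},
  ],
)

```text
$.increments[0]: bad value
```

apply_moves(
  increments=[
    {"ty": 0.04},
    {"ty": 0.08},
    {"ty": 0.12},
    {"ty": 0.16},
    {"ty": 0.195, "tz": -0.02},
    {"ty": 0.22, "tz": -0.05},
    {"ty": 0.235, "tz": -0.08},
    {"ty": 0.235, "tz": -0.11},
    {"ty": 0.235, "tz": -0.13},
    {"ty": 0.235, "tz": -0.13},
    {"ty": 0.235, "tz": -0.13},
  ],
)

```text
$.increments[0]: bad value
```

apply_moves(
  increments=[
    {"tx": 0.02, "ty": 0.03, "tz": 0, "rx": 0, "ry": 0, "rz": 1.2, "claw": 0.07},
    {"tx": 0.04, "ty": 0.065, "tz": 0, "rx": 0, "ry": 0, "rz": 2.4, "claw": 0.07},
    {"tx": 0.06, "ty": 0.105, "tz": 0, "rx": 0, "ry": 0, "rz": 3.6, "claw": 0.07},
    {"tx": 0.08, "ty": 0.145, "tz": 0, "rx": 0, "ry": 0, "rz": 4.8, "claw": 0.07},
    {"tx": 0.1, "ty": 0.185, "tz": 0, "rx": 0, "ry": 0, "rz": 6, "claw": 0.07},
    {"tx": 0.12, "ty": 0.225, "tz": 0, "rx": 0, "ry": 0, "rz": 7.2, "claw": 0.07},
    {"tx": 0.14, "ty": 0.265, "tz": 0, "rx": 0, "ry": 0, "rz": 8.4, "claw": 0.07},
    {"tx": 0.15, "ty": 0.305, "tz": 0, "rx": 0, "ry": 0, "rz": 9.6, "claw": 0.07},
    {"tx": 0.155, "ty": 0.345, "tz": 0, "rx": 0, "ry": 0, "rz": 10.8, "claw": 0.07},
    {"tx": 0.155, "ty": 0.385, "tz": 0, "rx": 0, "ry": 0, "rz": 12, "claw": 0.07},
    {"tx": 0.155, "ty": 0.425, "tz": 0, "rx": 0, "ry": 0, "rz": 12.67, "claw": 0.07},
    {"tx": 0.155, "ty": 0.465, "tz": 0, "rx": 0, "ry": 0, "rz": 12.67, "claw": 0.07},
  ],
)

```text
clock: 1.3
eef_pos: [445.9, -114.5, 231.1]
tool_rot: [-3.141, -0.0, 1.572]
force: [1.0, -0.8, -0.1]
width: 69.8
```

apply_moves(
  increments=[
    {"tx": 0, "ty": 0.04, "tz": 0, "rx": 0, "ry": 0, "rz": 0, "claw": 0.07},
    {"tx": 0, "ty": 0.08, "tz": 0, "rx": 0, "ry": 0, "rz": 0, "claw": 0.07},
    {"tx": 0, "ty": 0.12, "tz": 0, "rx": 0, "ry": 0, "rz": 0, "claw": 0.07},
    {"tx": 0, "ty": 0.16, "tz": 0, "rx": 0, "ry": 0, "rz": 0, "claw": 0.07},
    {"tx": 0, "ty": 0.195, "tz": -0.02, "rx": 0, "ry": 0, "rz": 0, "claw": 0.07},
    {"tx": 0, "ty": 0.22, "tz": -0.05, "rx": 0, "ry": 0, "rz": 0, "claw": 0.07},
    {"tx": 0, "ty": 0.235, "tz": -0.08, "rx": 0, "ry": 0, "rz": 0, "claw": 0.07},
    {"tx": 0, "ty": 0.235, "tz": -0.11, "rx": 0, "ry": 0, "rz": 0, "claw": 0.07},
    {"tx": 0, "ty": 0.235, "tz": -0.13, "rx": 0, "ry": 0, "rz": 0, "claw": 0.07},
    {"tx": 0, "ty": 0.235, "tz": -0.13, "rx": 0, "ry": 0, "rz": 0, "claw": 0.07},
    {"tx": 0, "ty": 0.235, "tz": -0.13, "rx": 0, "ry": 0, "rz": 0, "claw": 0.07},
  ],
)

```text
clock: 2.4
eef_pos: [446.3, 119.0, 101.4]
tool_rot: [-3.141, 0.0, 1.571]
force: [0.3, 0.2, -0.3]
width: 70.1
```

Run:
```python
from h import *
a=get_image("top")[:,:,::-1]; b=get_image("side")[:,:,::-1]; s=read_state(); p=s['eef_pos']
print(p,s['force'],pix('top',p),pix('side',p))
x=tick(a,240,340,180,280,4);y=tick(b,265,365,180,280,4)
cv2.imwrite("pics/g1.png",np.hstack([x,y]))
```

```text
[447.19556484 119.10877029 102.31490396] [ 0.03657089  0.34959905 -0.54383041] [286.37655425 240.25569703] [311.85977466 229.07309666]
```

View pics/g1.png

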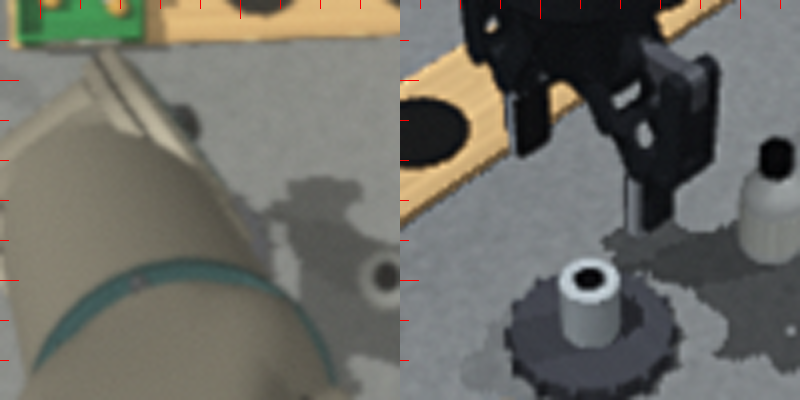

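The fingertips in the side view are at about (296,218) and (327,238). Their midpoint matches the predicted TCP, so gear d is centred between the jaws. I'll go down, grip and lift.

apply_moves(
  increments=[
    {"tx": 0, "ty": 0, "tz": -0.025, "rx": 0, "ry": 0, "rz": 0, "claw": 0.07},
    {"tx": 0, "ty": 0, "tz": -0.05, "rx": 0, "ry": 0, "rz": 0, "claw": 0.07},
    {"tx": 0, "ty": 0, "tz": -0.07, "rx": 0, "ry": 0, "rz": 0, "claw": 0.07},
    {"tx": 0, "ty": 0, "tz": -0.081, "rx": 0, "ry": 0, "rz": 0, "claw": 0.07},
    {"tx": 0, "ty": 0, "tz": -0.081, "rx": 0, "ry": 0, "rz": 0, "claw": 0.07},
    {"tx": 0, "ty": 0, "tz": -0.081, "rx": 0, "ry": 0, "rz": 0, "claw": 0.02},
    {"tx": 0, "ty": 0, "tz": -0.081, "rx": 0, "ry": 0, "rz": 0, "claw": 0.02},
    {"tx": 0, "ty": 0, "tz": -0.081, "rx": 0, "ry": 0, "rz": 0, "claw": 0.02},
    {"tx": 0, "ty": 0, "tz": -0.081, "rx": 0, "ry": 0, "rz": 0, "claw": 0.02},
    {"tx": 0, "ty": 0, "tz": -0.081, "rx": 0, "ry": 0, "rz": 0, "claw": 0.02},
    {"tx": 0, "ty": 0, "tz": -0.081, "rx": 0, "ry": 0, "rz": 0, "claw": 0.02},
    {"tx": 0, "ty": 0, "tz": -0.081, "rx": 0, "ry": 0, "rz": 0, "claw": 0.02},
  ],
)

```text
clock: 3.7
eef_pos: [447.0, 119.1, 21.6]
tool_rot: [3.14, -0.0, 1.57]
force: [-0.6, -0.2, 8.1]
width: 28.7
```

apply_moves(
  increments=[
    {"tx": 0, "ty": 0, "tz": 0.01, "rx": 0, "ry": 0, "rz": 0, "claw": 0.02},
    {"tx": 0, "ty": 0, "tz": 0.03, "rx": 0, "ry": 0, "rz": 0, "claw": 0.02},
    {"tx": 0, "ty": 0, "tz": 0.06, "rx": 0, "ry": 0, "rz": 0, "claw": 0.02},
    {"tx": 0.015, "ty": -0.003, "tz": 0.085, "rx": 0, "ry": 0, "rz": 0, "claw": 0.02},
    {"tx": 0.045, "ty": -0.009, "tz": 0.1, "rx": 0, "ry": 0, "rz": 0, "claw": 0.02},
    {"tx": 0.08, "ty": -0.016, "tz": 0.1, "rx": 0, "ry": 0, "rz": 0, "claw": 0.02},
    {"tx": 0.115, "ty": -0.023, "tz": 0.1, "rx": 0, "ry": 0, "rz": 0, "claw": 0.02},
    {"tx": 0.145, "ty": -0.029, "tz": 0.1, "rx": 0, "ry": 0, "rz": 0, "claw": 0.02},
    {"tx": 0.17, "ty": -0.034, "tz": 0.1, "rx": 0, "ry": 0, "rz": 0, "claw": 0.02},
    {"tx": 0.182, "ty": -0.037, "tz": 0.1, "rx": 0, "ry": 0, "rz": 0, "claw": 0.02},
    {"tx": 0.182, "ty": -0.037, "tz": 0.1, "rx": 0, "ry": 0, "rz": 0, "claw": 0.02},
    {"tx": 0.182, "ty": -0.037, "tz": 0.1, "rx": 0, "ry": 0, "rz": 0, "claw": 0.02},
  ],
)

```text
clock: 4.9
eef_pos: [626.4, 81.7, 119.7]
tool_rot: [-3.138, 0.0, 1.57]
force: [-1.0, -0.2, -7.1]
width: 28.4
```

Run:
```python
from h import *
b=get_image("side")[:,:,::-1]; s=read_state(); p=s['eef_pos']
print(p,s['force'],s['width'],pix('side',p))
cv2.imwrite("pics/g2.png",tick(b,200,360,110,260,4))
```

```text
[626.22813237  82.1099842  119.81868752] [ 0.13729975 -0.41115585 -7.06734572] 27.94606531938363 [265.95763278 174.62227256]
```

View pics/g2.png

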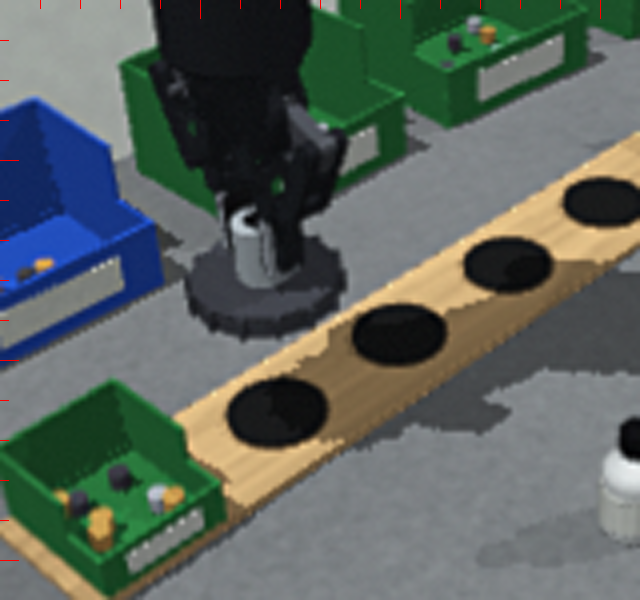

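The gear is held level and about 44 mm above where it should sit, at side pixel (266,178). The measured x lags by about 2.5 mm, so I'll correct that and lower.

apply_moves(
  increments=[
    {"tx": 0.0025, "ty": 0, "tz": -0.02, "rx": 0, "ry": 0, "rz": 0, "claw": 0.02},
    {"tx": 0.0025, "ty": 0, "tz": -0.04, "rx": 0, "ry": 0, "rz": 0, "claw": 0.02},
    {"tx": 0.0025, "ty": 0, "tz": -0.06, "rx": 0, "ry": 0, "rz": 0, "claw": 0.02},
    {"tx": 0.0025, "ty": 0, "tz": -0.073, "rx": 0, "ry": 0, "rz": 0, "claw": 0.02},
    {"tx": 0.0025, "ty": 0, "tz": -0.08, "rx": 0, "ry": 0, "rz": 0, "claw": 0.02},
    {"tx": 0.0025, "ty": 0, "tz": -0.084, "rx": 0, "ry": 0, "rz": 0, "claw": 0.02},
    {"tx": 0.0025, "ty": 0, "tz": -0.084, "rx": 0, "ry": 0, "rz": 0, "claw": 0.02},
    {"tx": 0.0025, "ty": 0, "tz": -0.084, "rx": 0, "ry": 0, "rz": 0, "claw": 0.02},
  ],
)

```text
clock: 5.75
eef_pos: [631.4, 82.1, 37.1]
tool_rot: [3.14, -0.0, 1.57]
force: [0.5, 0.4, -5.5]
width: 28.1
```

apply_moves(
  increments=[
    {"tx": -0.001, "ty": 0, "tz": -0.002, "rx": 0, "ry": 0, "rz": 0, "claw": 0.02},
    {"tx": -0.001, "ty": 0, "tz": -0.002, "rx": 0, "ry": 0, "rz": 0, "claw": 0.02},
  ],
)

```text
clock: 5.95
eef_pos: [629.8, 81.9, 34.6]
tool_rot: [3.141, 0.0, 1.57]
force: [-0.4, 0.6, -7.1]
width: 27.9
```

Run:
```python
from h import *
for i in range(3):
  im=get_image("side"); s=read_state(); print(s['eef_pos'],s['force'],s['tool_rot'])
```

```text
[629.86135583  81.89258402  34.58259033] [-0.16176138 -0.91399888 -7.48280281] [3.14142553e+00 2.86846161e-05 1.57036686e+00]
[629.95294085  81.92899261  34.55430797] [-1.00730568 -0.62350798 -6.59089487] [ 3.14131087e+00 -6.42223029e-05  1.57033031e+00]
[629.9988495   81.96429474  34.52917662] [ 0.63436859  0.15049014 -6.57138978] [ 3.14125787e+00 -1.05194883e-04  1.57039044e+00]
```

apply_moves(
  increments=[
    {"tx": -0.001, "ty": 0, "tz": -0.001, "rx": 0, "ry": 0, "rz": 0, "claw": 0.02},
    {"tx": -0.001, "ty": 0, "tz": -0.0015, "rx": 0, "ry": 0, "rz": 0, "claw": 0.02},
    {"tx": -0.001, "ty": 0, "tz": -0.0015, "rx": 0, "ry": 0, "rz": 0, "claw": 0.02},
  ],
)

```text
clock: 6.4
eef_pos: [629.5, 82.0, 33.7]
tool_rot: [3.14, -0.0, 1.57]
force: [-0.4, -1.4, 1.5]
width: 28.3
```

apply_moves(
  increments=[
    {"tx": 0, "ty": 0, "tz": 0, "rx": 0, "ry": 0, "rz": 0, "claw": 0.07},
    {"tx": 0, "ty": 0, "tz": 0, "rx": 0, "ry": 0, "rz": 0, "claw": 0.07},
    {"tx": 0, "ty": 0, "tz": 0, "rx": 0, "ry": 0, "rz": 0, "claw": 0.07},
    {"tx": 0, "ty": 0, "tz": 0, "rx": 0, "ry": 0, "rz": 0, "claw": 0.07},
    {"tx": 0, "ty": 0, "tz": 0.02, "rx": 0, "ry": 0, "rz": 0, "claw": 0.07},
    {"tx": 0, "ty": 0, "tz": 0.05, "rx": 0, "ry": 0, "rz": 0, "claw": 0.07},
    {"tx": 0, "ty": 0, "tz": 0.085, "rx": 0, "ry": 0, "rz": 0, "claw": 0.07},
    {"tx": -0.01, "ty": 0.01, "tz": 0.1, "rx": 0, "ry": 0, "rz": 0, "claw": 0.07},
    {"tx": -0.03, "ty": 0.034, "tz": 0.1, "rx": 0, "ry": 0, "rz": 0, "claw": 0.07},
    {"tx": -0.055, "ty": 0.062, "tz": 0.1, "rx": 0, "ry": 0, "rz": 0, "claw": 0.07},
    {"tx": -0.08, "ty": 0.09, "tz": 0.1, "rx": 0, "ry": 0, "rz": 0, "claw": 0.07},
    {"tx": -0.105, "ty": 0.118, "tz": 0.1, "rx": 0, "ry": 0, "rz": 0, "claw": 0.07},
  ],
)

```text
clock: 7.6
eef_pos: [521.7, 201.3, 132.5]
tool_rot: [-3.141, -0.0, 1.571]
force: [0.9, 0.2, 0.1]
width: 70.2
```

apply_moves(
  increments=[
    {"tx": -0.025, "ty": 0.028, "tz": 0, "rx": 0, "ry": 0, "rz": 0, "claw": 0.07},
    {"tx": -0.05, "ty": 0.056, "tz": 0, "rx": 0, "ry": 0, "rz": 0, "claw": 0.07},
    {"tx": -0.07, "ty": 0.08, "tz": -0.01, "rx": 0, "ry": 0, "rz": 0, "claw": 0.07},
    {"tx": -0.0865, "ty": 0.098, "tz": -0.03, "rx": 0, "ry": 0, "rz": 0, "claw": 0.07},
    {"tx": -0.0865, "ty": 0.098, "tz": -0.05, "rx": 0, "ry": 0, "rz": 0, "claw": 0.07},
    {"tx": -0.0865, "ty": 0.098, "tz": -0.05, "rx": 0, "ry": 0, "rz": 0, "claw": 0.07},
    {"tx": -0.0865, "ty": 0.098, "tz": -0.05, "rx": 0, "ry": 0, "rz": 0, "claw": 0.07},
    {"tx": -0.0865, "ty": 0.098, "tz": -0.05, "rx": 0, "ry": 0, "rz": 0, "claw": 0.07},
  ],
)

```text
clock: 8.4
eef_pos: [438.1, 297.8, 83.5]
tool_rot: [3.141, -0.001, 1.569]
force: [0.2, -0.6, 1.4]
width: 69.8
```

Run:
```python
from h import *
a=get_image("top")[:,:,::-1];b=get_image("side")[:,:,::-1]; s=read_state(); p=s['eef_pos']
print(p,s['tool_rot'],pix('side',p),pix('top',[628.7,82.3,60]),pix('top',[436.8,297.8,48]))
cv2.imwrite("pics/g3.png",np.hstack([tick(a,200,360,140,290,3),tick(b,200,310,180,330,3)]))
```

```text
[438.25365598 297.76704534  83.66070287] [ 3.14021357e+00 -8.34588257e-04  1.56904134e+00] [238.13211923 293.94671621] [303.47291557 168.17427917] [216.91065723 246.10059747]
```

View pics/g3.png

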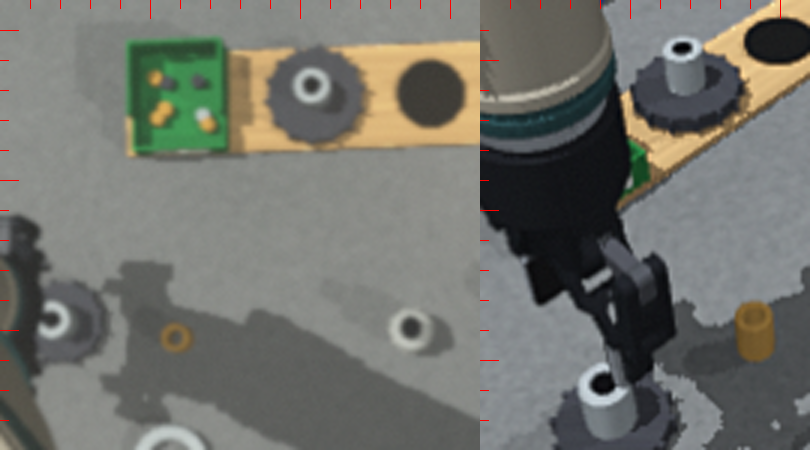

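Gear d sits flat on the pad beside the bin. Its hub is at top pixel (303.8,168.5), against an expected (303.5,168.2). The gripper is now over gear c, so I'll grip that.

apply_moves(
  increments=[
    {"tx": -0.0015, "ty": 0, "tz": -0.02, "rx": 0, "ry": 0, "rz": 0, "claw": 0.07},
    {"tx": -0.0015, "ty": 0, "tz": -0.04, "rx": 0, "ry": 0, "rz": 0, "claw": 0.07},
    {"tx": -0.0015, "ty": 0, "tz": -0.055, "rx": 0, "ry": 0, "rz": 0, "claw": 0.07},
    {"tx": -0.0015, "ty": 0, "tz": -0.062, "rx": 0, "ry": 0, "rz": 0, "claw": 0.07},
    {"tx": -0.0015, "ty": 0, "tz": -0.062, "rx": 0, "ry": 0, "rz": 0, "claw": 0.07},
    {"tx": -0.0015, "ty": 0, "tz": -0.062, "rx": 0, "ry": 0, "rz": 0, "claw": 0.02},
    {"tx": -0.0015, "ty": 0, "tz": -0.062, "rx": 0, "ry": 0, "rz": 0, "claw": 0.02},
    {"tx": -0.0015, "ty": 0, "tz": -0.062, "rx": 0, "ry": 0, "rz": 0, "claw": 0.02},
    {"tx": -0.0015, "ty": 0, "tz": -0.062, "rx": 0, "ry": 0, "rz": 0, "claw": 0.02},
    {"tx": -0.0015, "ty": 0, "tz": -0.062, "rx": 0, "ry": 0, "rz": 0, "claw": 0.02},
    {"tx": -0.0015, "ty": 0, "tz": -0.062, "rx": 0, "ry": 0, "rz": 0, "claw": 0.02},
  ],
)

```text
clock: 9.6
eef_pos: [436.6, 298.3, 21.9]
tool_rot: [3.14, -0.001, 1.57]
force: [-0.4, -0.8, 4.8]
width: 28.3
```

apply_moves(
  increments=[
    {"tx": 0, "ty": 0, "tz": 0.01, "rx": 0, "ry": 0, "rz": 0, "claw": 0.02},
    {"tx": 0, "ty": 0, "tz": 0.03, "rx": 0, "ry": 0, "rz": 0, "claw": 0.02},
    {"tx": 0, "ty": 0, "tz": 0.06, "rx": 0, "ry": 0, "rz": 0, "claw": 0.02},
    {"tx": 0.01, "ty": -0.016, "tz": 0.09, "rx": 0, "ry": 0, "rz": 0, "claw": 0.02},
    {"tx": 0.03, "ty": -0.049, "tz": 0.11, "rx": 0, "ry": 0, "rz": 0, "claw": 0.02},
    {"tx": 0.052, "ty": -0.084, "tz": 0.115, "rx": 0, "ry": 0, "rz": 0, "claw": 0.02},
    {"tx": 0.074, "ty": -0.12, "tz": 0.115, "rx": 0, "ry": 0, "rz": 0, "claw": 0.02},
    {"tx": 0.096, "ty": -0.156, "tz": 0.115, "rx": 0, "ry": 0, "rz": 0, "claw": 0.02},
    {"tx": 0.118, "ty": -0.191, "tz": 0.115, "rx": 0, "ry": 0, "rz": 0, "claw": 0.02},
    {"tx": 0.14, "ty": -0.227, "tz": 0.115, "rx": 0, "ry": 0, "rz": 0, "claw": 0.02},
    {"tx": 0.16, "ty": -0.26, "tz": 0.115, "rx": 0, "ry": 0, "rz": 0, "claw": 0.02},
    {"tx": 0.176, "ty": -0.285, "tz": 0.115, "rx": 0, "ry": 0, "rz": 0, "claw": 0.02},
  ],
)

```text
clock: 10.8
eef_pos: [611.9, 9.1, 135.6]
tool_rot: [-3.14, 0.002, 1.568]
force: [-0.3, -0.0, -5.5]
width: 28.2
```

apply_moves(
  increments=[
    {"tx": 0.012, "ty": -0.02, "tz": 0, "rx": 0, "ry": 0, "rz": 0, "claw": 0.02},
    {"tx": 0.0185, "ty": -0.03, "tz": 0, "rx": 0, "ry": 0, "rz": 0, "claw": 0.02},
    {"tx": 0.0185, "ty": -0.03, "tz": -0.02, "rx": 0, "ry": 0, "rz": 0, "claw": 0.02},
    {"tx": 0.0185, "ty": -0.03, "tz": -0.04, "rx": 0, "ry": 0, "rz": 0, "claw": 0.02},
    {"tx": 0.0185, "ty": -0.03, "tz": -0.06, "rx": 0, "ry": 0, "rz": 0, "claw": 0.02},
    {"tx": 0.0185, "ty": -0.03, "tz": -0.08, "rx": 0, "ry": 0, "rz": 0, "claw": 0.02},
    {"tx": 0.0185, "ty": -0.03, "tz": -0.09, "rx": 0, "ry": 0, "rz": 0, "claw": 0.02},
    {"tx": 0.0185, "ty": -0.03, "tz": -0.094, "rx": 0, "ry": 0, "rz": 0, "claw": 0.02},
    {"tx": 0.0185, "ty": -0.03, "tz": -0.094, "rx": 0, "ry": 0, "rz": 0, "claw": 0.02},
    {"tx": 0.0185, "ty": -0.03, "tz": -0.094, "rx": 0, "ry": 0, "rz": 0, "claw": 0.02},
  ],
)

```text
clock: 11.8
eef_pos: [631.1, -16.7, 42.7]
tool_rot: [3.14, -0.0, 1.571]
force: [0.6, 0.1, -5.7]
width: 28.6
```

apply_moves(
  increments=[
    {"tx": 0, "ty": 0, "tz": -0.004, "rx": 0, "ry": 0, "rz": 0, "claw": 0.02},
    {"tx": 0, "ty": 0, "tz": -0.007, "rx": 0, "ry": 0, "rz": 0, "claw": 0.02},
    {"tx": 0, "ty": 0, "tz": -0.0085, "rx": 0, "ry": 0, "rz": 0, "claw": 0.02},
    {"tx": 0, "ty": 0, "tz": -0.0095, "rx": 0, "ry": 0, "rz": 0, "claw": 0.02},
    {"tx": 0, "ty": 0, "tz": -0.0095, "rx": 0, "ry": 0, "rz": 0, "claw": 0.02},
  ],
)

```text
clock: 12.3
eef_pos: [630.4, -17.2, 34.0]
tool_rot: [3.141, 0.001, 1.57]
force: [-3.6, 0.1, 6.1]
width: 28.0
```

apply_moves(
  increments=[
    {"tx": 0, "ty": 0, "tz": 0, "rx": 0, "ry": 0, "rz": 0, "claw": 0.07},
    {"tx": 0, "ty": 0, "tz": 0, "rx": 0, "ry": 0, "rz": 0, "claw": 0.07},
    {"tx": 0, "ty": 0, "tz": 0, "rx": 0, "ry": 0, "rz": 0, "claw": 0.07},
    {"tx": 0, "ty": 0, "tz": 0, "rx": 0, "ry": 0, "rz": 0, "claw": 0.07},
    {"tx": 0, "ty": 0, "tz": 0.02, "rx": 0, "ry": 0, "rz": 0, "claw": 0.07},
    {"tx": 0, "ty": 0, "tz": 0.05, "rx": 0, "ry": 0, "rz": 0, "claw": 0.07},
    {"tx": 0, "ty": 0, "tz": 0.08, "rx": 0, "ry": 0, "rz": 0, "claw": 0.07},
    {"tx": -0.015, "ty": -0.007, "tz": 0.09, "rx": 0, "ry": 0, "rz": 0, "claw": 0.07},
    {"tx": -0.045, "ty": -0.021, "tz": 0.09, "rx": 0, "ry": 0, "rz": 0, "claw": 0.07},
    {"tx": -0.08, "ty": -0.038, "tz": 0.09, "rx": 0, "ry": 0, "rz": 0, "claw": 0.07},
    {"tx": -0.115, "ty": -0.055, "tz": 0.09, "rx": 0, "ry": 0, "rz": 0, "claw": 0.07},
    {"tx": -0.145, "ty": -0.069, "tz": 0.09, "rx": 0, "ry": 0, "rz": 0, "claw": 0.07},
  ],
)

```text
clock: 13.5
eef_pos: [483.5, -87.0, 122.4]
tool_rot: [-3.141, 0.0, 1.57]
force: [1.9, -0.1, 0.4]
width: 70.0
```

apply_moves(
  increments=[
    {"tx": -0.025, "ty": -0.012, "tz": 0, "rx": 0, "ry": 0, "rz": 0, "claw": 0.07},
    {"tx": -0.0395, "ty": -0.0195, "tz": -0.01, "rx": 0, "ry": 0, "rz": 0, "claw": 0.07},
    {"tx": -0.0395, "ty": -0.0195, "tz": -0.03, "rx": 0, "ry": 0, "rz": 0, "claw": 0.07},
    {"tx": -0.0395, "ty": -0.0195, "tz": -0.04, "rx": 0, "ry": 0, "rz": 0, "claw": 0.07},
    {"tx": -0.0395, "ty": -0.0195, "tz": -0.04, "rx": 0, "ry": 0, "rz": 0, "claw": 0.07},
    {"tx": -0.0395, "ty": -0.0195, "tz": -0.04, "rx": 0, "ry": 0, "rz": 0, "claw": 0.07},
  ],
)

```text
clock: 14.1
eef_pos: [446.5, -105.1, 82.4]
tool_rot: [3.141, -0.0, 1.571]
force: [-0.4, 0.8, -0.3]
width: 70.0
```

Run:
```python
from h import *
a=get_image("top")[:,:,::-1];b=get_image("side")[:,:,::-1]; s=read_state(); p=s['eef_pos']
print(p,s['tool_rot'],pix('side',p),pix('top',[631.2,-16.8,60]),pix('side',[631.2,-16.8,60]))
cv2.imwrite("pics/g4.png",np.hstack([tick(a,280,400,140,270,3),tick(b,260,410,140,270,3)]))
```

```text
[ 446.70632177 -105.24136754   82.7749108 ] [ 3.14036721e+00 -8.39871876e-05  1.57108746e+00] [384.36141565 185.34263283] [343.2575329  166.78636471] [299.26260717 176.79169577]
```

View pics/g4.png

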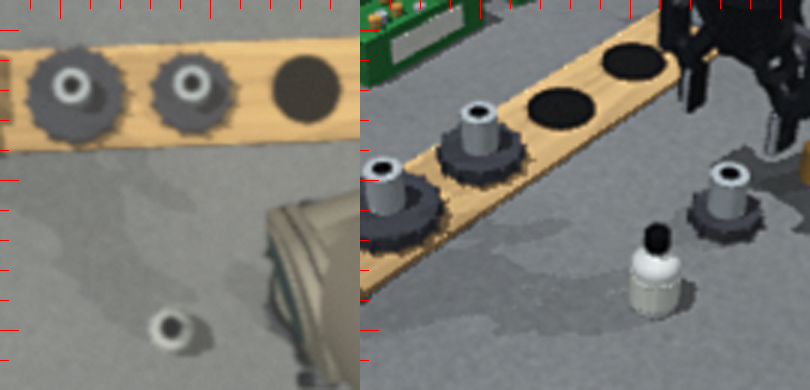

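Gear c's hub is at about (343.7,167.3), against an expected (343.3,166.8), so it is seated and centred to about 1 mm. The bottle is still standing and gear b is under the gripper. I'll grip it.

apply_moves(
  increments=[
    {"tx": -0.001, "ty": 0, "tz": -0.02, "rx": 0, "ry": 0, "rz": 0, "claw": 0.07},
    {"tx": -0.001, "ty": 0, "tz": -0.04, "rx": 0, "ry": 0, "rz": 0, "claw": 0.07},
    {"tx": -0.001, "ty": 0, "tz": -0.055, "rx": 0, "ry": 0, "rz": 0, "claw": 0.07},
    {"tx": -0.001, "ty": 0, "tz": -0.061, "rx": 0, "ry": 0, "rz": 0, "claw": 0.07},
    {"tx": -0.001, "ty": 0, "tz": -0.061, "rx": 0, "ry": 0, "rz": 0, "claw": 0.07},
    {"tx": -0.001, "ty": 0, "tz": -0.061, "rx": 0, "ry": 0, "rz": 0, "claw": 0.02},
    {"tx": -0.001, "ty": 0, "tz": -0.061, "rx": 0, "ry": 0, "rz": 0, "claw": 0.02},
    {"tx": -0.001, "ty": 0, "tz": -0.061, "rx": 0, "ry": 0, "rz": 0, "claw": 0.02},
    {"tx": -0.001, "ty": 0, "tz": -0.061, "rx": 0, "ry": 0, "rz": 0, "claw": 0.02},
    {"tx": -0.001, "ty": 0, "tz": -0.061, "rx": 0, "ry": 0, "rz": 0, "claw": 0.02},
    {"tx": -0.001, "ty": 0, "tz": -0.061, "rx": 0, "ry": 0, "rz": 0, "claw": 0.02},
  ],
)

```text
clock: 15.3
eef_pos: [445.6, -105.6, 22.2]
tool_rot: [3.14, 0.0, 1.57]
force: [-1.1, 0.3, 5.8]
width: 28.7
```

Next, carry it to (634.2,-116.7): dx +188.5, dy −11.

apply_moves(
  increments=[
    {"tx": 0, "ty": 0, "tz": 0.01, "rx": 0, "ry": 0, "rz": 0, "claw": 0.02},
    {"tx": 0, "ty": 0, "tz": 0.03, "rx": 0, "ry": 0, "rz": 0, "claw": 0.02},
    {"tx": 0, "ty": 0, "tz": 0.06, "rx": 0, "ry": 0, "rz": 0, "claw": 0.02},
    {"tx": 0.015, "ty": -0.001, "tz": 0.085, "rx": 0, "ry": 0, "rz": 0, "claw": 0.02},
    {"tx": 0.045, "ty": -0.003, "tz": 0.1, "rx": 0, "ry": 0, "rz": 0, "claw": 0.02},
    {"tx": 0.08, "ty": -0.005, "tz": 0.1, "rx": 0, "ry": 0, "rz": 0, "claw": 0.02},
    {"tx": 0.115, "ty": -0.007, "tz": 0.1, "rx": 0, "ry": 0, "rz": 0, "claw": 0.02},
    {"tx": 0.145, "ty": -0.009, "tz": 0.1, "rx": 0, "ry": 0, "rz": 0, "claw": 0.02},
    {"tx": 0.175, "ty": -0.01, "tz": 0.1, "rx": 0, "ry": 0, "rz": 0, "claw": 0.02},
    {"tx": 0.1885, "ty": -0.011, "tz": 0.09, "rx": 0, "ry": 0, "rz": 0, "claw": 0.02},
    {"tx": 0.1885, "ty": -0.011, "tz": 0.07, "rx": 0, "ry": 0, "rz": 0, "claw": 0.02},
    {"tx": 0.1885, "ty": -0.011, "tz": 0.05, "rx": 0, "ry": 0, "rz": 0, "claw": 0.02},
  ],
)

```text
clock: 16.5
eef_pos: [633.1, -116.7, 71.0]
tool_rot: [-3.141, -0.0, 1.57]
force: [-0.5, 0.7, -4.2]
width: 28.2
```

apply_moves(
  increments=[
    {"tx": 0, "ty": 0, "tz": -0.015, "rx": 0, "ry": 0, "rz": 0, "claw": 0.02},
    {"tx": 0, "ty": 0, "tz": -0.025, "rx": 0, "ry": 0, "rz": 0, "claw": 0.02},
    {"tx": 0, "ty": 0, "tz": -0.03, "rx": 0, "ry": 0, "rz": 0, "claw": 0.02},
    {"tx": 0, "ty": 0, "tz": -0.03, "rx": 0, "ry": 0, "rz": 0, "claw": 0.02},
    {"tx": 0, "ty": 0, "tz": -0.03, "rx": 0, "ry": 0, "rz": 0, "claw": 0.02},
  ],
)

```text
clock: 17.0
eef_pos: [633.9, -116.5, 42.0]
tool_rot: [3.14, -0.0, 1.57]
force: [0.5, 0.1, -2.7]
width: 28.3
```

apply_moves(
  increments=[
    {"tx": 0, "ty": 0, "tz": -0.004, "rx": 0, "ry": 0, "rz": 0, "claw": 0.02},
    {"tx": 0, "ty": 0, "tz": -0.0065, "rx": 0, "ry": 0, "rz": 0, "claw": 0.02},
    {"tx": 0, "ty": 0, "tz": -0.008, "rx": 0, "ry": 0, "rz": 0, "claw": 0.02},
    {"tx": 0, "ty": 0, "tz": -0.0085, "rx": 0, "ry": 0, "rz": 0, "claw": 0.02},
    {"tx": 0, "ty": 0, "tz": -0.0085, "rx": 0, "ry": 0, "rz": 0, "claw": 0.02},
  ],
)

```text
clock: 17.5
eef_pos: [633.5, -116.6, 34.3]
tool_rot: [3.141, 0.001, 1.57]
force: [-3.5, -0.2, 6.0]
width: 28.3
```

apply_moves(
  increments=[
    {"tx": 0, "ty": 0, "tz": 0, "rx": 0, "ry": 0, "rz": 0, "claw": 0.07},
    {"tx": 0, "ty": 0, "tz": 0, "rx": 0, "ry": 0, "rz": 0, "claw": 0.07},
    {"tx": 0, "ty": 0, "tz": 0, "rx": 0, "ry": 0, "rz": 0, "claw": 0.07},
    {"tx": 0, "ty": 0, "tz": 0, "rx": 0, "ry": 0, "rz": 0, "claw": 0.07},
    {"tx": 0, "ty": 0, "tz": 0.02, "rx": 0, "ry": 0, "rz": 0, "claw": 0.07},
    {"tx": 0, "ty": 0, "tz": 0.05, "rx": 0, "ry": 0, "rz": 0, "claw": 0.07},
    {"tx": 0, "ty": 0, "tz": 0.08, "rx": 0, "ry": 0, "rz": 0, "claw": 0.07},
    {"tx": -0.015, "ty": -0.012, "tz": 0.09, "rx": 0, "ry": 0, "rz": 0, "claw": 0.07},
    {"tx": -0.045, "ty": -0.035, "tz": 0.09, "rx": 0, "ry": 0, "rz": 0, "claw": 0.07},
    {"tx": -0.075, "ty": -0.059, "tz": 0.09, "rx": 0, "ry": 0, "rz": 0, "claw": 0.07},
    {"tx": -0.105, "ty": -0.083, "tz": 0.09, "rx": 0, "ry": 0, "rz": 0, "claw": 0.07},
    {"tx": -0.135, "ty": -0.106, "tz": 0.09, "rx": 0, "ry": 0, "rz": 0, "claw": 0.07},
  ],
)

```text
clock: 18.7
eef_pos: [497.2, -223.5, 122.9]
tool_rot: [3.141, 0.0, 1.571]
force: [-0.3, -1.3, -1.4]
width: 69.7
```

apply_moves(
  increments=[
    {"tx": -0.03, "ty": -0.024, "tz": 0, "rx": 0, "ry": 0, "rz": 0, "claw": 0.07},
    {"tx": -0.06, "ty": -0.048, "tz": 0, "rx": 0, "ry": 0, "rz": 0, "claw": 0.07},
    {"tx": -0.08, "ty": -0.064, "tz": -0.01, "rx": 0, "ry": 0, "rz": 0, "claw": 0.07},
    {"tx": -0.0915, "ty": -0.072, "tz": -0.03, "rx": 0, "ry": 0, "rz": 0, "claw": 0.07},
    {"tx": -0.0915, "ty": -0.072, "tz": -0.04, "rx": 0, "ry": 0, "rz": 0, "claw": 0.07},
    {"tx": -0.0915, "ty": -0.072, "tz": -0.04, "rx": 0, "ry": 0, "rz": 0, "claw": 0.07},
    {"tx": -0.0915, "ty": -0.072, "tz": -0.04, "rx": 0, "ry": 0, "rz": 0, "claw": 0.07},
  ],
)

```text
clock: 19.4
eef_pos: [408.6, -293.5, 83.1]
tool_rot: [3.14, -0.001, 1.573]
force: [0.5, 0.6, -0.2]
width: 70.1
```

Run:
```python
from h import *
a=get_image("top")[:,:,::-1];b=get_image("side")[:,:,::-1]; s=read_state(); p=s['eef_pos']
print(p,s['tool_rot'],pix('side',p),pix('top',[634.2,-116.7,60]),pix('side',[634.2,-116.7,60]))
cv2.imwrite("pics/g5.png",np.hstack([tick(a,360,480,140,280,3),tick(b,310,460,120,260,3)]))
```

```text
[ 408.59057337 -293.78456463   83.43866126] [3.13974007e+00 1.85472780e-04 1.57251765e+00] [443.74077243 158.17725875] [383.39077992 165.23723808] [327.19482077 159.74676041]
```

View pics/g5.png

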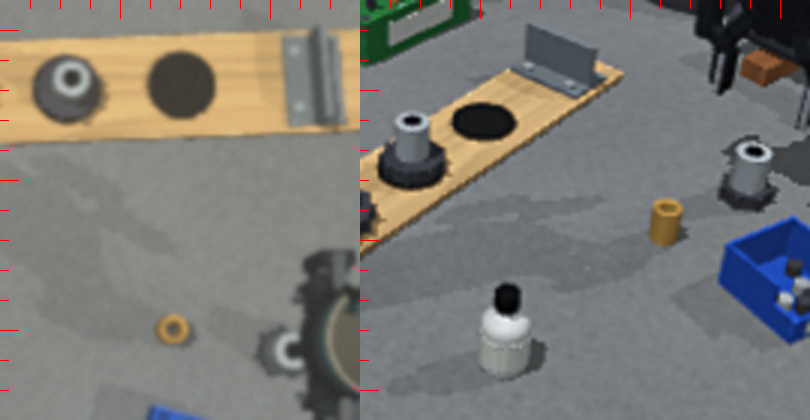

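Gear b's hub is at about (383.7,165.8), against an expected (383.4,165.2), so it is seated. Gear a is under the gripper; I'll grip it.

apply_moves(
  increments=[
    {"tx": -0.0014, "ty": -0.0005, "tz": -0.02, "rx": 0, "ry": 0, "rz": 0, "claw": 0.07},
    {"tx": -0.0014, "ty": -0.0005, "tz": -0.04, "rx": 0, "ry": 0, "rz": 0, "claw": 0.07},
    {"tx": -0.0014, "ty": -0.0005, "tz": -0.055, "rx": 0, "ry": 0, "rz": 0, "claw": 0.07},
    {"tx": -0.0014, "ty": -0.0005, "tz": -0.0615, "rx": 0, "ry": 0, "rz": 0, "claw": 0.07},
    {"tx": -0.0014, "ty": -0.0005, "tz": -0.0615, "rx": 0, "ry": 0, "rz": 0, "claw": 0.07},
    {"tx": -0.0014, "ty": -0.0005, "tz": -0.0615, "rx": 0, "ry": 0, "rz": 0, "claw": 0.02},
    {"tx": -0.0014, "ty": -0.0005, "tz": -0.0615, "rx": 0, "ry": 0, "rz": 0, "claw": 0.02},
    {"tx": -0.0014, "ty": -0.0005, "tz": -0.0615, "rx": 0, "ry": 0, "rz": 0, "claw": 0.02},
    {"tx": -0.0014, "ty": -0.0005, "tz": -0.0615, "rx": 0, "ry": 0, "rz": 0, "claw": 0.02},
    {"tx": -0.0014, "ty": -0.0005, "tz": -0.0615, "rx": 0, "ry": 0, "rz": 0, "claw": 0.02},
    {"tx": -0.0014, "ty": -0.0005, "tz": -0.0615, "rx": 0, "ry": 0, "rz": 0, "claw": 0.02},
  ],
)

```text
clock: 20.6
eef_pos: [406.5, -295.4, 22.4]
tool_rot: [3.139, 0.001, 1.57]
force: [-0.5, -0.6, 4.8]
width: 27.9
```

apply_moves(
  increments=[
    {"tx": 0, "ty": 0, "tz": 0.01, "rx": 0, "ry": 0, "rz": 0, "claw": 0.02},
    {"tx": 0, "ty": 0, "tz": 0.03, "rx": 0, "ry": 0, "rz": 0, "claw": 0.02},
    {"tx": 0, "ty": 0, "tz": 0.06, "rx": 0, "ry": 0, "rz": 0, "claw": 0.02},
    {"tx": 0.015, "ty": 0.005, "tz": 0.085, "rx": 0, "ry": 0, "rz": 0, "claw": 0.02},
    {"tx": 0.045, "ty": 0.015, "tz": 0.1, "rx": 0, "ry": 0, "rz": 0, "claw": 0.02},
    {"tx": 0.08, "ty": 0.027, "tz": 0.1, "rx": 0, "ry": 0, "rz": 0, "claw": 0.02},
    {"tx": 0.115, "ty": 0.039, "tz": 0.1, "rx": 0, "ry": 0, "rz": 0, "claw": 0.02},
    {"tx": 0.15, "ty": 0.051, "tz": 0.1, "rx": 0, "ry": 0, "rz": 0, "claw": 0.02},
    {"tx": 0.185, "ty": 0.063, "tz": 0.1, "rx": 0, "ry": 0, "rz": 0, "claw": 0.02},
    {"tx": 0.215, "ty": 0.073, "tz": 0.1, "rx": 0, "ry": 0, "rz": 0, "claw": 0.02},
    {"tx": 0.23, "ty": 0.078, "tz": 0.085, "rx": 0, "ry": 0, "rz": 0, "claw": 0.02},
    {"tx": 0.23, "ty": 0.078, "tz": 0.065, "rx": 0, "ry": 0, "rz": 0, "claw": 0.02},
  ],
)

```text
clock: 21.8
eef_pos: [638.9, -214.6, 87.5]
tool_rot: [3.137, -0.002, 1.573]
force: [-0.2, -0.9, -3.1]
width: 28.0
```

apply_moves(
  increments=[
    {"tx": 0, "ty": 0, "tz": -0.02, "rx": 0, "ry": 0, "rz": 0, "claw": 0.02},
    {"tx": 0, "ty": 0, "tz": -0.035, "rx": 0, "ry": 0, "rz": 0, "claw": 0.02},
    {"tx": 0, "ty": 0, "tz": -0.045, "rx": 0, "ry": 0, "rz": 0, "claw": 0.02},
    {"tx": 0, "ty": 0, "tz": -0.045, "rx": 0, "ry": 0, "rz": 0, "claw": 0.02},
    {"tx": 0, "ty": 0, "tz": -0.045, "rx": 0, "ry": 0, "rz": 0, "claw": 0.02},
  ],
)

```text
clock: 22.3
eef_pos: [635.8, -217.2, 41.8]
tool_rot: [3.141, -0.0, 1.57]
force: [-0.0, -0.1, -2.1]
width: 28.0
```

apply_moves(
  increments=[
    {"tx": 0.001, "ty": 0, "tz": -0.004, "rx": 0, "ry": 0, "rz": 0, "claw": 0.02},
    {"tx": 0.001, "ty": 0, "tz": -0.0065, "rx": 0, "ry": 0, "rz": 0, "claw": 0.02},
    {"tx": 0.001, "ty": 0, "tz": -0.0075, "rx": 0, "ry": 0, "rz": 0, "claw": 0.02},
    {"tx": 0.001, "ty": 0, "tz": -0.008, "rx": 0, "ry": 0, "rz": 0, "claw": 0.02},
    {"tx": 0.001, "ty": 0, "tz": -0.008, "rx": 0, "ry": 0, "rz": 0, "claw": 0.02},
  ],
)

```text
clock: 22.8
eef_pos: [636.8, -217.1, 34.5]
tool_rot: [3.141, 0.0, 1.57]
force: [-2.1, 1.1, 5.5]
width: 28.5
```

Contact. I'll release, lift and pull the arm well clear.

apply_moves(
  increments=[
    {"tx": 0, "ty": 0, "tz": 0, "rx": 0, "ry": 0, "rz": 0, "claw": 0.07},
    {"tx": 0, "ty": 0, "tz": 0, "rx": 0, "ry": 0, "rz": 0, "claw": 0.07},
    {"tx": 0, "ty": 0, "tz": 0, "rx": 0, "ry": 0, "rz": 0, "claw": 0.07},
    {"tx": 0, "ty": 0, "tz": 0, "rx": 0, "ry": 0, "rz": 0, "claw": 0.07},
    {"tx": 0, "ty": 0, "tz": 0.02, "rx": 0, "ry": 0, "rz": 0, "claw": 0.07},
    {"tx": 0, "ty": 0, "tz": 0.05, "rx": 0, "ry": 0, "rz": 0, "claw": 0.07},
    {"tx": 0, "ty": 0, "tz": 0.085, "rx": 0, "ry": 0, "rz": 0, "claw": 0.07},
    {"tx": -0.01, "ty": -0.01, "tz": 0.12, "rx": 0, "ry": 0, "rz": 0, "claw": 0.07},
    {"tx": -0.03, "ty": -0.03, "tz": 0.15, "rx": 0, "ry": 0, "rz": 0, "claw": 0.07},
    {"tx": -0.055, "ty": -0.055, "tz": 0.17, "rx": 0, "ry": 0, "rz": 0, "claw": 0.07},
    {"tx": -0.08, "ty": -0.08, "tz": 0.18, "rx": 0, "ry": 0, "rz": 0, "claw": 0.07},
    {"tx": -0.105, "ty": -0.105, "tz": 0.18, "rx": 0, "ry": 0, "rz": 0, "claw": 0.07},
  ],
)

```text
clock: 24.0
eef_pos: [531.6, -323.3, 215.4]
tool_rot: [3.138, 0.002, 1.571]
force: [1.3, -0.7, -0.5]
width: 69.8
```

apply_moves(
  increments=[
    {"tx": -0.03, "ty": -0.03, "tz": 0, "rx": 0, "ry": 0, "rz": 0, "claw": 0.07},
    {"tx": -0.06, "ty": -0.06, "tz": 0, "rx": 0, "ry": 0, "rz": 0, "claw": 0.07},
    {"tx": -0.09, "ty": -0.09, "tz": 0, "rx": 0, "ry": 0, "rz": 0, "claw": 0.07},
    {"tx": -0.11, "ty": -0.11, "tz": 0, "rx": 0, "ry": 0, "rz": 0, "claw": 0.07},
    {"tx": -0.11, "ty": -0.11, "tz": 0, "rx": 0, "ry": 0, "rz": 0, "claw": 0.07},
    {"tx": -0.11, "ty": -0.11, "tz": 0, "rx": 0, "ry": 0, "rz": 0, "claw": 0.07},
    {"tx": -0.11, "ty": -0.11, "tz": 0, "rx": 0, "ry": 0, "rz": 0, "claw": 0.07},
  ],
)

```text
clock: 24.7
eef_pos: [422.8, -430.8, 213.5]
tool_rot: [3.14, -0.001, 1.573]
force: [0.8, 0.6, -0.2]
width: 69.8
```

Run:
```python
from h import *
a=get_image("top")[:,:,::-1];b=get_image("side")[:,:,::-1]
for P in ([628.7,82.3,60],[631.2,-16.8,60],[634.2,-116.7,60],[636.7,-216.4,60]): print(pix('top',P),pix('side',P))
cv2.imwrite("pics/g6.png",np.vstack([tick(a,240,490,140,190,3),tick(b,200,450,130,270,3)]))
```

```text
[303.47291557 168.17427917] [267.85407493 195.81278767]
[343.2575329  166.78636471] [299.26260717 176.79169577]
[383.39077992 165.23723808] [327.19482077 159.74676041]
[423.31408158 163.93017852] [352.14386576 144.69211847]
```

View pics/g6.png

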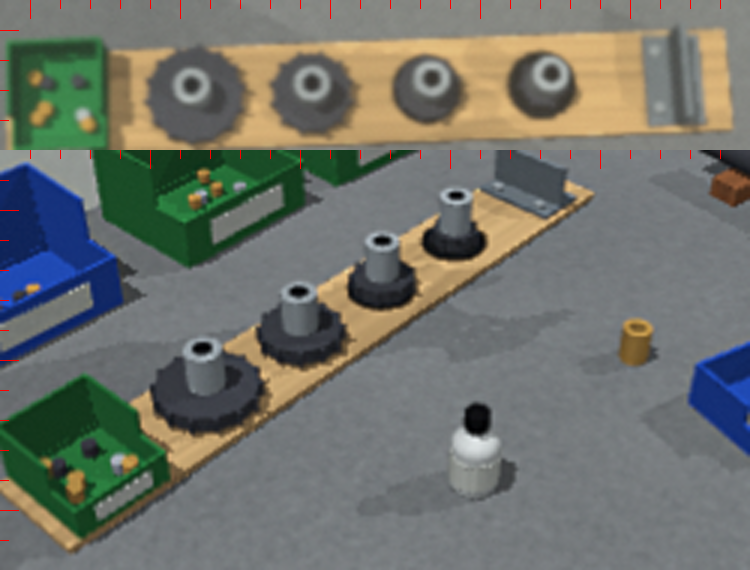

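All four gears stand flat and in order. In the top view the hubs are at about (303.6,168.5), (343.7,167.4), (383.5,166) and (422.8,164.5), each within about 0.8 px (roughly 2 mm) of the expected position. The bottle is upright and the arm is clear, so I'm handing in.

```bash
python3 -c "
from cell import *
print(finish_job(), read_state()['clock'])"
```

```text
the job is handed in; nothing more can be done
the job is handed in; nothing more can be done
```

All four gears are lined up on the pads and the job is handed in. Starting next to the bin, the order is gear_d, gear_c, gear_b, gear_a. Each stands flat, hub up and released.

- **Centring:** in the last top picture each hub was within about 0.8 px (roughly 2 mm) of its pad centre. The side picture showed all four standing upright on their pads.
- **Oil bottle:** still standing, and it looks unmoved, though I did not measure it again.
- **Limits:** the arm had been lifted well clear at about 25 s of the 88 s allowed. The highest contact force reported at the end of a move was about 8 N.

No check failed. The arm ran 1–3 mm off in x at a few points, and I corrected that before setting the gears down.

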